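# Clip sticks into the screw-clamp stand

### The job

Unscrew the red knob on the wooden clamp stand as far as it goes so that its jaw opens, taking care: its thread is left-handed, so it loosens clockwise (seen from above), and it must not be tightened any further. Then take the two wooden clip sticks out of the aluminium drying block and drop them, handle end down and clip up, one into each of the two wells of the stand, right down to the floor. Leave the jaw open, and leave the two brushes in the block and everything else where it is.

Things in the scene. Friction and masses are not known exactly. Their poses are not given: they have to be found in the camera images.
- block: Drying block, aluminium, fixed: 60 (x) x 260 (y) x 55 mm tall; origin at the centre of its underside on the table. Four 21 mm square pockets in a row along its y axis at y = -90, -30, 30 and 90 mm, floor 10 mm above the table. Two clip sticks and two brushes stand in them in any order, all topping out 160 mm above the table.
- stand: Wooden clamp stand, fixed: base 90 (x) x 210 (y) x 12 mm; origin at the centre of its underside on the table. Two wells, open at the top, at y = -70 and -10 mm: rims 82 mm and floor 12 mm above the table, 21 mm wide (y), running in x from a fixed wall at x = +11 mm to the moving jaw. At y = +67 mm a grey housing, 62 mm tall, carries the red knob.
- well_a (a point): Middle of the floor of one well when open; at x 0, y -70, z 12 mm in the stand's frame, same axes. 70 mm deep. The jaw face is at stand x = +3 mm with the knob at 0 (8 mm gap, too narrow for a stick) and draws back to -x by 6 mm per rad, to x = -11.4 mm (22.4 mm gap) at 2.4 rad.
- well_b (a point): The same for the other well, at x 0, y -10, z 12 mm in the stand's frame.
- knob_grip (a point): Point on the knob's vertical axis at the height to grip, 94 mm above the table. The knob is a red bar 46 mm long, 12 mm thick, 36 mm tall (72 to 108 mm above the table) on a dark disc 48 mm across. The point's x axis runs along the bar, y across it (close the fingers across it); it turns with the knob. At reading 0 the bar lies along the stand's x axis.
- knob (a joint): Angle of the red knob in rad, growing clockwise seen from above, which loosens it and opens the jaw (left-hand thread). Starts at 0 to 0.25 (tight); stop at 2.4 (fully open); anticlockwise only tightens it (stop at -0.3). It stays where it is left; turning takes about 0.1 N m. It needs two or more grasps.
- stick_a_mid (a point): Centre (75 mm above the foot) of one clip stick: pale round wooden handle, 14 mm thick, 122 mm long, with a yellow band; on top a steel clip 10 mm square, 28 mm tall; 150 mm long in all, about 40 g. z points along it to the clip. It starts upright in a pocket of the block. Grip the handle from above near its top, about 35 mm above this point, with the clip between the fingers.
- stick_b_mid (a point): Centre (75 mm above the foot) of the other clip stick: pale round wooden handle, 14 mm thick, 122 mm long, with a yellow band; on top a steel clip 10 mm square, 28 mm tall; 150 mm long in all, about 40 g. z points along it to the clip. It starts upright in a pocket of the block. Grip the handle from above near its top, about 35 mm above this point, with the clip between the fingers.
- brush_a_mid (a point): Centre (75 mm above its foot) of a brush with a black handle 12 mm thick, brass ferrule and brown tip, 150 mm long, standing in the drying block. Leave it there.
- brush_b_mid (a point): Centre (75 mm above its foot) of a brush with a black handle 12 mm thick, brass ferrule and brown tip, 150 mm long, standing in the drying block. Leave it there.
- pot_a_mid (a point): Centre of a paint pot with a green lid, 38 mm diameter, 42 mm tall, on the white tile at the far side. Leave it alone.
- pot_b_mid (a point): Centre of a paint pot with an orange lid, 38 mm diameter, 42 mm tall, on the white tile. Leave it alone.
- figure_mid (a point): Point half-way up a spring-clip figure holder (dark wooden grip 52 mm across with a small grey figure, 113 mm tall in all) standing at the far side. Leave it alone.
Not all that is in view belongs to the job. There is more than one size of the stand; the job needs the smallest.

How it is judged:
By the outcome, as a careful person would: the job done as asked, in the order asked, and still so for the second after the job is handed in, with the robot touching nothing.
It also fails if it takes over 72 s, if anything falls off the work surface, if the arm or the gripper's body presses on something with over 40 N, if the wrist force passes 120 N, or if a joint passes its speed limit or range.

### The arm

A 6-joint arm with a two-finger parallel gripper is mounted at the origin on the work surface. World frame = base frame: x ahead of the robot, y to its left, z up, the work surface at z = 0. Lengths are in m, angles in degrees, forces in N, time in s.
With the tool pointing down it reaches from about 0.375 to 0.9 m from the base axis. Payload 3.1 kg.
Tool frame: the origin (TCP) lies at the very end of the fingers, on their centre line; the grasp point (between the pads) lies 19 mm behind it (bot.hold_point_z is the z of the grasp point in the tool frame, in m); z points along the fingers, y is the direction in which the jaws open and shut (so a half turn about z gives the same grasp; the last joint's range is limited). The gripper opens to 87 mm and grips with 3 to 60 N. Pads are 19 mm wide; open, the fingers measure 117 mm over their backs; the gripper's body (75 mm by 190 mm) begins 51 mm behind the grasp point.
Start: joints at [53.314, 30.224, 82.088, -0, 67.689, -10.227], TCP at [0.278, 0.56, 0.223] pointing down, gripper open.
Joint ranges: [-176.69, 176.69], [-43.24, 126.21], [12.49, 139.97], [-82, 262], [0, 151.66], [-163.58, 163.58]. Speed limits (degrees/s): [159.86, 159.86, 180, 180, 180, 180].

### API

Orientations are given as a 3x3 rotation matrix whose columns are the frame's x, y, z axes.
In Python, from rig import bot gives the robot as it stands.
- The arm moves only by the tool servo_tool, never from a script. Its argument "increments" is a list of rows, each a list of 3 entries, a list of its own where there are three numbers: the closure, from 0 (fully open) to 1 (shut), then the shift along the tool's x, y, z in mm, then the turn about the tool's z in degrees. In form: [[claw, [x, y, z], turn], ...]. A call has 1 to 5 rows; each row shifts and turns the commanded pose from where the row before left it, along the tool's axes as they then stand; what a row does not reach is not made up. A row lasts 1/8 s, in which the tool goes at most 62.5 mm and 10.7 degrees, less where a joint would pass 70% of its speed; a pose out of reach is approached as far as the arm can. A call with a gripper value outside its range is refused whole. The fingers move at their own pace and stop on an object; the grip force is fixed at half the most. Time passes only in rows, so rows that do not move let the fingers close. It gives the time, the measured TCP pose, the force and the opening at its end, in the units of the state.
- bot.read_state(): the state, without advancing time (a new reading comes with each control period).
- bot.capture(name): name is "scene" or "side" or "wrist"; returns (picture, depth): 400x640x3 uint8, blue, green, red; 400x640 float32, m along the optical axis (not along the pixel's ray), 0 where there is no reading.
- bot.camera_info(name): a dict with "K" (3x3 intrinsics, pixels), "R" (3x3) and "t" (3): a world point X has camera coordinates R X + t; the wrist camera has in their place "mount" (4x4, takes a point from camera to tool coordinates, whose origin is the TCP and whose axes are the flange's). Camera axes: x right, y down, z forward; pixel columns grow to the right and rows downward; lengths in m; the calibration is good to about 2 mm. A picture is of the moment at which its call begins: read the wrist's pose just before it. camera_info takes no time and is no camera call.
- bot.hand_in(): hands the job in, once; it reports no verdict.
Trained networks look in the newest picture that a camera, given by its name, has taken for a name from the list of things; names that differ only in an ending like _2 or _b are one class to them, and where a whole thing is asked for, a point or a joint stands for the part that bears it (a point fixed in the world has none). Each returns a list of dicts, best first, with "p" (0 to 1); they miss things now and then, are a little off and sometimes report something else, mostly with a low value. They report only what shows in the picture. A call takes as long as a camera call. They do not tell look-alikes from the thing itself.
- bot.find_in(camera, thing): "bbox" ([left, top, right, bottom] in pixels, round what is visible of it).
- bot.trace(camera, thing): "region" (400x640 bool, what is visible of it) and "bbox" ([left, top, right, bottom] in pixels, round what is visible of it).
The state is a dict: "time_s": time; "joint_positions": joint angles; "qvel": joint speeds; "tau": joint torques, N m; "position": TCP position; "tcp_rot": TCP orientation; "force": force on the tool from outside, world axes, zero at the start; "moment": the same for the moment, N m; "opening": opening from 0.0 (shut) to 1.0 (fully open).
Only numpy, scipy, OpenCV 4.12 (cv2) and the standard library are available. Lean on these libraries where they do the work, as an engineer would, in place of code of your own. Each camera call takes 0.05 s, during which the arm holds its last target.

## Working session

There is one attempt and no reset: what is moved stays moved. The work goes in short steps, Python scripts to look and compute and a tool call to move; the robot and the scene stay as the last step left them, time stands still between calls to the robot, and variables do not carry over. Pictures are saved under pics/ and viewed, and the job is handed in when it is done.

Besides the shell and the picture viewer there is one more tool, called as name(argument=value, ...) on one line, values as JSON. servo_tool: Moves the arm, as the interface text tells. Its arguments: {"type":"object","properties":{"increments":{"type":"array","items":{"type":"array"}}},"required":["increments"]}

```bash
ls; mkdir -p pics; python3 - <<'E'
from rig import bot
import cv2
s=bot.read_state();print(s)
for n in ("scene","side","wrist"):
    im,d=bot.capture(n); cv2.imwrite(f"pics/{n}0.png",im); print(n,bot.camera_info(n))
print(bot.hold_point_z)
E
```

```text
pics
{'time_s': 0.0, 'joint_positions': array([ 5.33152981e+01,  3.02795751e+01,  8.21583488e+01, -9.11347181e-05,
        6.76886440e+01, -1.02266252e+01]), 'qvel': array([ 0.15285028, -0.03908301, -0.01490008, -0.05282623,  0.03582796,
        0.01809182]), 'tau': array([-1.01966998e-03, -4.40041280e+01, -1.76589096e+01,  6.32192334e-02,
        5.83365059e-02, -1.39189292e-04]), 'position': array([0.27797656, 0.55894301, 0.22155422]), 'tcp_rot': array([[-8.95260617e-01,  4.45540896e-01, -1.31851498e-03],
       [ 4.45542676e-01,  8.95258947e-01, -1.77237276e-03],
       [ 3.90747787e-04, -2.17419023e-03, -9.99997560e-01]]), 'force': array([ 0.9648279 ,  0.20653296, -0.27876215]), 'moment': array([ 0.02840393, -0.05831751,  0.00361377]), 'opening': 0.9972373318481367}
scene {'K': array([[386.77713886,   0.        , 322.52892804],
       [  0.        , 386.77713886, 194.02848238],
       [  0.        ,   0.        ,   1.        ]]), 'R': array([[-0.79801944,  0.60262355,  0.00313564],
       [ 0.48024243,  0.63908327, -0.60078264],
       [-0.3640497 , -0.47793036, -0.79940627]]), '
[... 247 characters left out ...]
17424917, -0.01138115],
       [-0.10606917, -0.54504802, -0.8316682 ],
       [ 0.13871422,  0.82009748, -0.55515627]]), 't': array([-0.50538455,  0.1166052 ,  0.99374585])}
wrist {'K': array([[352.2796903 ,   0.        , 319.31566131],
       [  0.        , 352.2796903 , 199.14298758],
       [  0.        ,   0.        ,   1.        ]]), 'mount': array([[-5.92221689e-04, -9.56055469e-01, -2.93185247e-01,
         8.01158466e-02],
       [ 9.99999819e-01, -5.97517282e-04, -7.14971707e-05,
        -1.58166062e-04],
       [-1.06827991e-04, -2.93185236e-01,  9.56055650e-01,
        -1.61894770e-01],
       [ 0.00000000e+00,  0.00000000e+00,  0.00000000e+00,
         1.00000000e+00]])}
-0.0187
```

View pics/scene0.png

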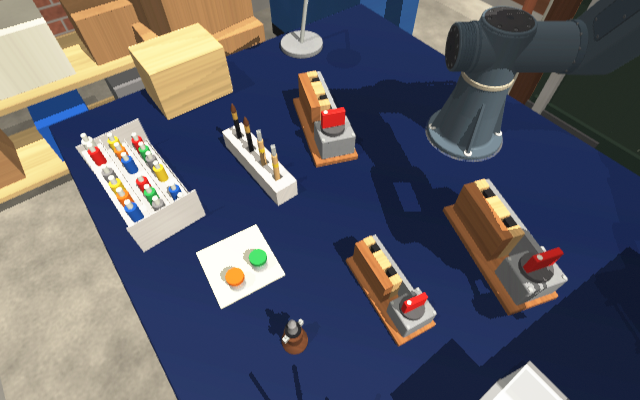

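View pics/side0.png

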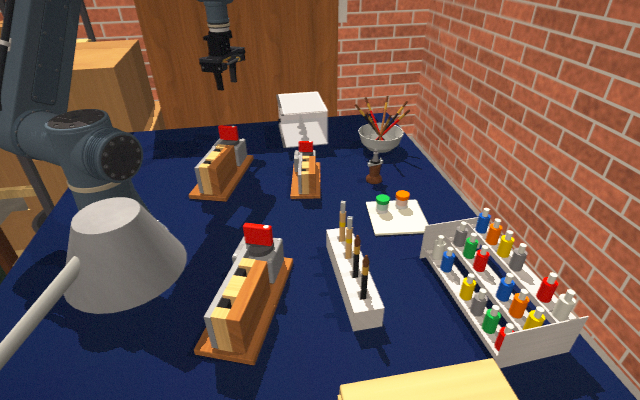

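View pics/wrist0.png

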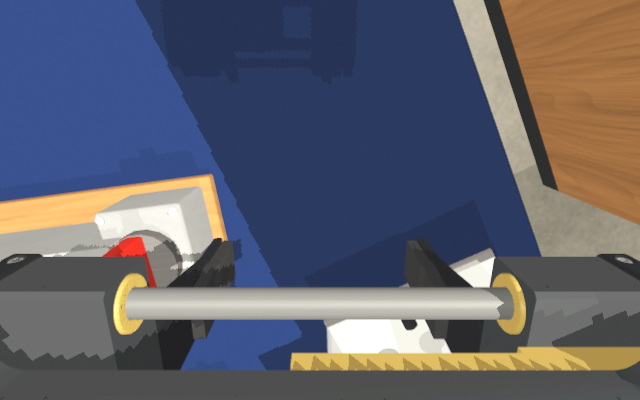

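Scene image: three stands, at about (325,115), (392,290) and (505,245). The block with two pale sticks (262,150 and 275,165) and two brushes sits at (260,165). I'll measure each stand to find the smallest.

```bash
cat > h.py <<'E'
import numpy as np, cv2
from rig import bot
def cloud(n,d,st=None):
    c=bot.camera_info(n);K=c["K"]
    v,u=np.mgrid[0:400,0:640]
    P=np.stack([(u-K[0,2])/K[0,0]*d,(v-K[1,2])/K[1,1]*d,d],-1)
    if n=="wrist":
        M=c["mount"];T=P@M[:3,:3].T+M[:3,3]
        return T@st["tcp_rot"].T+st["position"]
    return (P-c["t"])@c["R"]
def proj(n,X,st=None):
    c=bot.camera_info(n);K=c["K"];X=np.atleast_2d(X)
    if n=="wrist":
        M=c["mount"];T=(X-st["position"])@st["tcp_rot"];P=(T-M[:3,3])@M[:3,:3]
    else: P=X@c["R"].T+c["t"]
    q=P@K.T
    return q[:,:2]/q[:,2:]
E
python3 - <<'E'
from h import *
for n in ("scene","side"):
    im,d=bot.capture(n);P=cloud(n,d);np.savez(f"{n}0.npz",im=im,d=d,P=P)
    for th in ("stand","block","knob","stick_a_mid","brush_a_mid"):
        for r in bot.trace(n,th)[:5]:
            m=r["region"]&(d>0);Q=P[m]
            print(n,th,round(r["p"],2),np.round(r["bbox"]),"n",m.sum(),"med",np.round(np.median(Q,0),3),"zmax",np.round(np.percentile(Q[:,2],[2,50,98]),3))
            if th in("stand","block"):
                q=Q[:,:2].astype(np.float32);print("   rect",cv2.minAreaRect(q))
E
```

```text
scene stand 0.66 [296.  70. 358. 168.] n 3755 med [ 0.346 -0.187  0.08 ] zmax [0.006 0.08  0.14 ]
   rect ((0.31522127985954285, -0.2632201910018921), (0.3001324236392975, 0.11826248466968536), 69.31331634521484)
scene block 0.76 [222. 128. 299. 208.] n 2185 med [ 0.557 -0.196  0.053] zmax [0.    0.053 0.057]
   rect ((0.5304607152938843, -0.2355504333972931), (0.08763536065816879, 0.26637664437294006), 0.7828693985939026)
scene knob 0.95 [400. 293. 427. 322.] n 609 med [0.522 0.295 0.073] zmax [0.061 0.073 0.109]
scene knob 0.63 [517. 250. 562. 283.] n 1087 med [0.284 0.387 0.096] zmax [0.081 0.096 0.143]
scene knob 0.59 [320. 109. 345. 137.] n 591 med [ 0.355 -0.164  0.109] zmax [0.084 0.109 0.142]
scene stick_a_mid 0.75 [255. 132. 269. 167.] n 187 med [ 0.544 -0.2    0.107] zmax [0.052 0.107 0.159]
scene brush_a_mid 0.66 [244. 120. 253. 154.] n 133 med [ 0.545 -0.26   0.111] zmax [0.055 0.111 0.153]
scene brush_a_mid 0.5 [343. 231. 436. 343.] n 4920 med [0.525 0.241 0.061] zmax [0.    0.061 0.107]
side stand 0.94 [290. 137. 320. 200.] n 1406 med [0.499 0.173 0.054] zmax [0.002 0.0
[... 946 characters left out ...]
1876449584961)
side knob 0.87 [245. 222. 271. 256.] n 828 med [ 0.345 -0.184  0.113] zmax [0.085 0.113 0.143]
side knob 0.83 [218. 125. 236. 143.] n 287 med [0.273 0.373 0.113] zmax [0.088 0.113 0.142]
side knob 0.75 [295. 140. 314. 159.] n 197 med [0.514 0.283 0.088] zmax [0.068 0.088 0.108]
side stick_a_mid 0.74 [286. 141. 318. 198.] n 1421 med [0.499 0.176 0.053] zmax [0.001 0.053 0.104]
side stick_a_mid 0.6 [346. 217. 350. 260.] n 262 med [ 0.538 -0.211  0.103] zmax [-0.001  0.103  0.159]
side brush_a_mid 0.5 [353. 238. 358. 276.] n 225 med [ 0.539 -0.27   0.109] zmax [0.053 0.109 0.154]
side brush_a_mid 0.44 [360. 256. 369. 299.] n 223 med [ 0.54  -0.33   0.108] zmax [0.05  0.108 0.155]
```

Candidates by knob-top height: (325,115) at 142 mm, (540,265) at 143 mm and (414,305) at 108 mm. Only the last matches the given 108 mm and 62 mm housing. I'll confirm with a crop and a fit.

```bash
cat > fit.py <<'E'
from h import *
from scipy.optimize import minimize
def rect_fit(XY,L,W,x0):
    # fit rectangle outline of known size containing points (convex hull pts)
    pass
E
python3 - <<'E'
from h import *
z=np.load("scene0.npz");im=z["im"];P=z["P"];d=z["d"]
cv2.imwrite("pics/crop0.png",cv2.resize(im[220:350,335:445],None,fx=4.5,fy=4.5,interpolation=cv2.INTER_CUBIC))
for n in("scene","side"):
    z=np.load(n+"0.npz");im=z["im"];P=z["P"];d=z["d"]
    hsv=cv2.cvtColor(im,cv2.COLOR_BGR2HSV)
    near=(np.abs(P[...,0]-.51)<.13)&(np.abs(P[...,1]-.23)<.18)&(d>0)
    for name,lo,hi in(("base",.008,.016),("housing",.058,.0645),("rim",.079,.085),("knobtop",.104,.111)):
        m=near&(P[...,2]>lo)&(P[...,2]<hi)
        q=P[m][:,:2].astype(np.float32)
        if len(q)>3: print(n,name,len(q),[np.round(x,4) for x in cv2.minAreaRect(q)],q.min(0),q.max(0))
    red=near&((hsv[...,0]<6)|(hsv[...,0]>174))&(hsv[...,1]>200)&(hsv[...,2]>80)
    q=P[red];print("red",len(q),np.percentile(q[:,2],[1,50,99]))
    t=q[q[:,2]>.104][:,:2].astype(np.float32)
    print("redtop",len(t),cv2.minAreaRect(t))
    m=near.copy()
E
```

```text
scene base 1022 [array([0.5078, 0.2247]), array([0.2103, 0.0889]), np.float64(80.9587)] [0.47965884 0.1151599 ] [0.56759256 0.33464262]
scene housing 635 [array([0.5031, 0.2254]), array([0.196, 0.07 ]), np.float64(80.5483)] [0.4751435  0.12327377] [0.55252784 0.32649595]
scene rim 997 [array([0.51 , 0.212]), array([0.1716, 0.0514]), np.float64(80.9573)] [0.47347814 0.12498037] [0.54069585 0.3007759 ]
scene knobtop 162 [array([0.5175, 0.2908]), array([0.0123, 0.0457]), np.float64(77.6758)] [0.4952688 0.2808384] [0.54044807 0.30112806]
red 222 [0.08036425 0.10563643 0.10959909]
redtop 129 ((0.5176927447319031, 0.2910380959510803), (0.011609268374741077, 0.04558794945478439), 76.65078735351562)
side base 375 [array([0.5024, 0.222 ]), array([0.212 , 0.0891]), np.float64(80.4786)] [0.4427438  0.11218269] [0.56349945 0.3246558 ]
side housing 91 [array([0.4982, 0.2231]), array([0.1969, 0.0667]), np.float64(80.7902)] [0.46937406 0.1212579 ] [0.5458071  0.32464206]
side rim 255 [array([0.505, 0.206]), array([0.1652, 0.0487]), np.float64(80.9524)] [0.47116822 0.12248921] [0.5354631 0.2913757]
side knobtop 33 [array([0.5141, 0.2875]), array([0.0149, 0.0449]), np.float64(81.2471)] [0.491318   0.27674866] [0.5368304  0.29589045]
red 137 [0.07317107 0.09160037 0.10809839]
redtop 24 ((0.513904869556427, 0.28821611404418945), (0.014213643968105316, 0.038705870509147644), 84.2538070678711)
```

View pics/crop0.png

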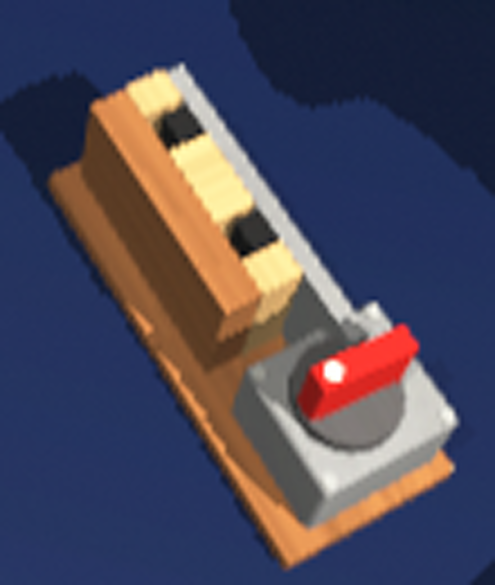

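The 210 x 89 mm base and 62/82/108 mm heights confirm that the stand at (392,290), with its knob at (414,305), is the one. Next I'll move the wrist camera over it for a finer fit.

```bash
cat > plan.py <<'E'
from h import *
def plan(xyz,yaw):
    s=bot.read_state();R=s["tcp_rot"];cy=np.degrees(np.arctan2(R[1,1],R[0,1]))
    d=(np.array(xyz)-s["position"])
    turn=-((yaw-cy+180)%360-180)
    print("pos",np.round(s["position"],4),"yaw",round(cy,2),"-> tool shift mm (current axes)",np.round(R.T@d*1000,1),"turn",round(turn,2))
    # shift in axes after turning
    a=np.radians(yaw);X=np.array([-np.sin(a),np.cos(a),0]);Y=np.array([np.cos(a),np.sin(a),0])
    print("   shift in turned axes",np.round([d@X*1000,d@Y*1000,-d[2]*1000],1), "t",s["time_s"])
E
python3 -c "
from plan import *
plan([.60,.23,.25],79)"
```

```text
pos [0.2784 0.5596 0.2226] yaw 63.54 -> tool shift mm (current axes) [-434.7 -151.8  -27.4] turn -15.46
   shift in turned axes [-378.5 -262.1  -27.4] t 0.75
```

servo_tool(increments=[[0.4,[0,0,-14],-7.7],[0.4,[0,0,-14],-7.7],[0.4,[-47,-33,0],0],[0.4,[-47,-33,0],0],[0.4,[-47,-33,0],0]])

```text
time_s: 1.38
position: [0.3988, 0.4343, 0.2508]
tcp_rot: [[-0.982, 0.191, 0.001], [0.191, 0.982, 0.0], [-0.001, 0.001, -1.0]]
force: [0.7, 0.4, -0.0]
opening: 0.62
```

servo_tool(increments=[[0.4,[-47,-33,0],0],[0.4,[-47,-33,0],0],[0.4,[-47,-33,0],0],[0.4,[-47,-33,0],0],[0.4,[-47,-33,0],0]])

```text
time_s: 2.0
position: [0.5981, 0.2269, 0.2507]
tcp_rot: [[-0.981, 0.192, 0.0], [0.192, 0.981, 0.0], [-0.0, 0.0, -1.0]]
force: [0.9, -0.0, -0.9]
opening: 0.602
```

servo_tool(increments=[[0.4,[0,0,0],0],[0.4,[0,0,0],0],[0.4,[0,0,0],0]])

```text
time_s: 2.38
position: [0.5957, 0.2294, 0.2505]
tcp_rot: [[-0.982, 0.19, -0.001], [0.19, 0.982, 0.0], [0.001, 0.0, -1.0]]
force: [-0.0, -0.8, 0.0]
opening: 0.6
```

```bash
python3 - <<'E'
from h import *
s=bot.read_state();print(s["position"],s["time_s"],s["opening"],s["joint_positions"])
im,d=bot.capture("wrist");P=cloud("wrist",d,s);np.savez("w1.npz",im=im,d=d,P=P,pos=s["position"],R=s["tcp_rot"])
cv2.imwrite("pics/w1.png",im)
near=(np.abs(P[...,0]-.51)<.13)&(np.abs(P[...,1]-.23)<.18)&(d>0)
hsv=cv2.cvtColor(im,cv2.COLOR_BGR2HSV)
for name,lo,hi in(("base",.008,.016),("housing",.058,.0645),("rim",.079,.085),("knobtop",.104,.111)):
    m=near&(P[...,2]>lo)&(P[...,2]<hi)
    q=P[m][:,:2].astype(np.float32)
    print(name,len(q),[np.round(x,4) for x in cv2.minAreaRect(q)])
red=near&((hsv[...,0]<6)|(hsv[...,0]>174))&(hsv[...,1]>200)&(hsv[...,2]>80)
q=P[red];t=q[q[:,2]>.104][:,:2].astype(np.float32);print("redtop",len(t),cv2.minAreaRect(t),np.percentile(q[:,2],99))
E
```

```text
[0.59565775 0.22943072 0.25054034] 2.375 0.6000722201329985 [ 1.10413473e+01  2.96829893e+01  7.82290679e+01  2.06920034e-02
  7.21307780e+01 -6.79987811e+01]
base 5165 [array([0.5053, 0.224 ]), array([0.2103, 0.0902]), np.float64(80.4758)]
housing 2640 [array([0.5026, 0.233 ]), array([0.179 , 0.0701]), np.float64(80.4783)]
rim 5837 [array([0.5075, 0.2056]), array([0.16  , 0.0517]), np.float64(80.9152)]
knobtop 858 [array([0.5164, 0.2899]), array([0.0123, 0.0455]), np.float64(77.3359)]
redtop 644 ((0.5155573487281799, 0.289462685585022), (0.01130818109959364, 0.043902505189180374), 76.89763641357422) 0.10947331799181417
```

View pics/w1.png

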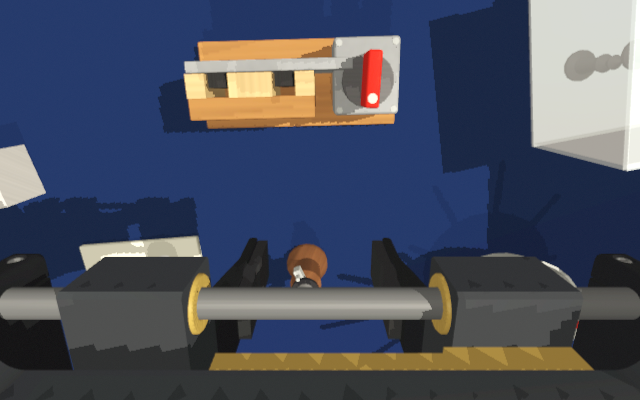

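```bash
python3 - <<'E'
from h import *
z=np.load("w1.npz");P=z["P"];im=z["im"]
a=np.radians(-9.4);c=np.array([.5053,.224])
q=P[...,:2]-c;X=q[...,0]*np.cos(a)+q[...,1]*np.sin(a);Y=-q[...,0]*np.sin(a)+q[...,1]*np.cos(a)
print("cols y:",list(range(-104,108,6)))
for x0 in range(-44,46,4):
    r=[]
    for y0 in range(-104,108,6):
        m=(np.abs(X*1000-x0)<2)&(np.abs(Y*1000-y0)<3)&(z["d"]>0)
        r.append("%4d"%(np.max(P[...,2][m])*1000) if m.any() else "   .")
    print("%4d"%x0,"".join(r))
E
python3 -c "
from plan import *
plan([.5162,.290,.16],77.3)"
```

```text
cols y: [-104, -98, -92, -86, -80, -74, -68, -62, -56, -50, -44, -38, -32, -26, -20, -14, -8, -2, 4, 10, 16, 22, 28, 34, 40, 46, 52, 58, 64, 70, 76, 82, 88, 94, 100, 106]
 -44   13  13  13  13  13  13  13  12  13  12  12  12  13  13  13  14  12  13  13  12  13  13  12  13  11   .   .   .   .   .   .   .   .   .   .   .
 -40   13  12  13  13  13  13  13  12  13  13  12  14  13  13  13  12  13  13  13  13  13  13  14  12  60  59  60  61  60  60  59  61  60  61   .   .
 -36   12  12  13  12  12  13  13  13  12  13  13  14  14  13  13  12  13  13  13  14  12  14  13  61  63  63  63  63  62  62  63  63  63  64  60   .
 -32   12  13  14  13  12  13  12  13  13  12  14  13  13  13  13  13  13  13  13  13  13  13  12  60  63  63  64  63  63  63  63  63  63  64  59   .
 -28   12  13  13  13  14  13  13  13  13  13  13  13  13  13  14  13  14  12  12  14  14  13  13  61  62  64  63  63  63  63  63  63  63  63  58   .
 -24    .   .   .   .   .   .   .   .   .   .   .   .   .   .   .   .   .   .   .   .   .   .   .  61  63  63  63  72 108 110   .  63  63  63   .   .
 -20    .  79  80  80  79  80
[... 1965 characters left out ...]
2  81  80  82  81  82  81  82  82  82  82  83  13  13  13  61  59  61  61  61  60  60  60  61  61   .   .
  36   13  12  12  12  13  13  13  13  12  13  12  13  13  13  12  12  12  13  12  13  13  13  14  13  13  13  12  12  13  13  13  13  13  13  13  11
  40   12  13  13  12  13  12  13  12  14  12  13  12  14  13  13  13  12  14  13  13  14  13  14  12  13  14  13  13  13  12  13  13  13  12  13  11
  44   12  12  12  13  12  12  12  12  12  12  12  13  11  12  13  12  12  13  13  12  13  12  13  12  12  12  12  12  12  13  13  13  13  12  12  11
pos [0.5957 0.2296 0.2506] yaw 79.05 -> tool shift mm (current axes) [89.5 44.2 90.7] turn 1.75
   shift in turned axes [90.8 41.5 90.6] t 2.425
```

The jaw's rail is 80 mm high and ends close to the knob. At the nominal grip height the fingertips (75 mm) would hit it while turning. I'll grip with the tips at about 85 mm, which still overlaps the bar by 23 mm and clears everything.

servo_tool(increments=[[0.4,[0,0,0],2.2],[0.45,[45,20.5,45],0],[0.5,[46,20.5,45],0],[0.5,[0,0,0],0],[0.5,[0,0,0],0]])

```text
time_s: 3.05
position: [0.5237, 0.2859, 0.1676]
tcp_rot: [[-0.974, 0.227, 0.002], [0.227, 0.974, 0.0], [-0.002, 0.001, -1.0]]
force: [0.8, -0.0, 0.5]
opening: 0.502
```

```bash
python3 -c "
from plan import *
plan([.5162,.290,.085],76.8)"
```

```text
pos [0.5237 0.2859 0.1676] yaw 76.86 -> tool shift mm (current axes) [ 8.4  2.2 82.6] turn 0.06
   shift in turned axes [ 8.3  2.3 82.6] t 3.05
```

servo_tool(increments=[[0.5,[8.4,2.2,30],0],[0.5,[0,0,30],0],[0.5,[0,0,0],0],[0.5,[0,0,0],0]])

```text
time_s: 3.55
position: [0.5176, 0.2891, 0.1085]
tcp_rot: [[-0.973, 0.23, 0.004], [0.23, 0.973, 0.001], [-0.003, 0.002, -1.0]]
force: [0.2, 0.7, 0.2]
opening: 0.501
```

```bash
python3 - <<'E'
from plan import *
plan([.5162,.290,.085],76.8)
im,d=bot.capture("wrist");cv2.imwrite("pics/w2.png",im)
E
```

```text
pos [0.5176 0.2891 0.1085] yaw 76.7 -> tool shift mm (current axes) [ 1.7  0.5 23.5] turn -0.1
   shift in turned axes [ 1.6  0.6 23.5] t 3.55
```

View pics/w2.png

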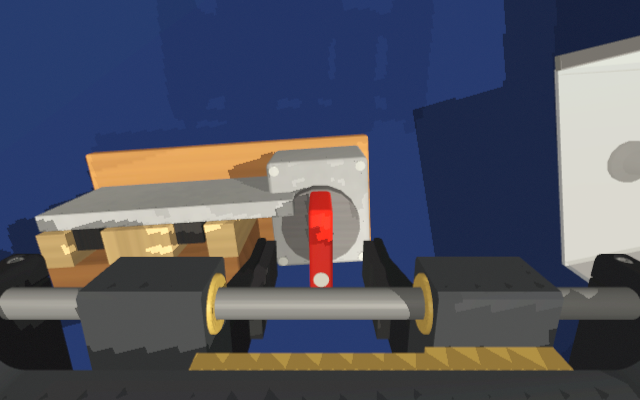

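The bar (320,235) is centred between the fingers and aligned. Descending and closing.

servo_tool(increments=[[0.5,[1.7,0.5,23.5],0],[0.5,[0,0,0],0],[1,[0,0,0],0],[1,[0,0,0],0],[1,[0,0,0],0]])

```text
time_s: 4.22
position: [0.5144, 0.2899, 0.0841]
tcp_rot: [[-0.973, 0.229, 0.001], [0.229, 0.973, 0.0], [-0.001, 0.001, -1.0]]
force: [-0.5, -0.4, -0.2]
opening: 0.241
```

servo_tool(increments=[[1,[0,0,0],0],[1,[0,0,0],0],[1,[0,0,0],5],[1,[0,0,0],8],[1,[0,0,0],8]])

```text
time_s: 4.85
position: [0.5145, 0.2908, 0.0837]
tcp_rot: [[-0.824, 0.567, 0.002], [0.567, 0.824, 0.002], [-0.0, 0.002, -1.0]]
force: [0.2, 3.2, 0.8]
opening: 0.134
```

```bash
python3 - <<'E'
from plan import *
plan([.5162,.290,.085],76.8); s=bot.read_state();print(s["force"],s["moment"],s["opening"])
E
```

```text
pos [0.5145 0.2908 0.0837] yaw 55.49 -> tool shift mm (current axes) [-1.8  0.3 -1.3] turn -21.31
   shift in turned axes [-1.8 -0.4 -1.3] t 4.85
[0.19798433 3.18202018 0.79339083] [ 0.55945177 -0.06627783  0.12917888] 0.13438949374165662
```

servo_tool(increments=[[1,[0,0,0],9],[1,[0,0,0],9],[1,[0,0,0],9],[1,[0,0,0],9],[1,[0,0,0],9]])

```text
time_s: 5.48
position: [0.5152, 0.2912, 0.0838]
tcp_rot: [[-0.181, 0.983, 0.003], [0.983, 0.181, 0.002], [0.002, 0.003, -1.0]]
force: [0.8, 5.1, 0.1]
opening: 0.134
```

```bash
python3 - <<'E'
from plan import *
plan([.5162,.290,.085],-57); s=bot.read_state();print(s["force"],s["moment"],s["opening"],s["joint_positions"][5])
im,d=bot.capture("scene");cv2.imwrite("pics/s3.png",cv2.resize(im[200:360,320:480],None,fx=3.5,fy=3.5))
E
```

```text
pos [0.5152 0.2912 0.0838] yaw 10.45 -> tool shift mm (current axes) [-1.4  0.8 -1.2] turn 67.45
   shift in turned axes [ 0.2  1.6 -1.2] t 5.475
[0.79968024 5.08069808 0.08374366] [ 0.67585139 -0.05988275  0.18752156] 0.13403279397285675 8.108597027733008
```

View pics/s3.png

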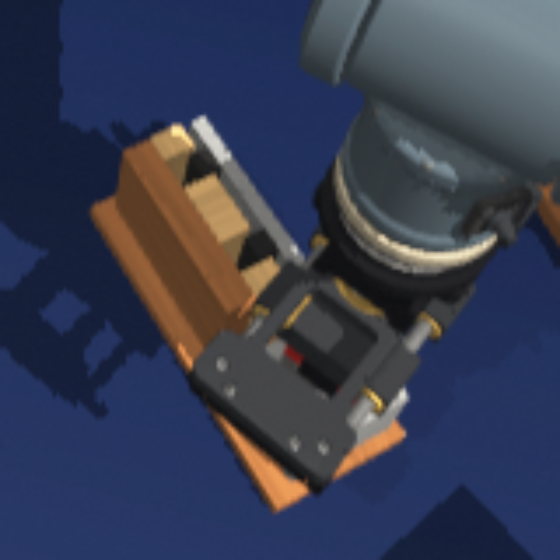

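The knob is turning and the jaw is drawing back. The next 67° continues in the same grasp, with a small overtravel onto the stop.

servo_tool(increments=[[1,[0,0,0],9],[1,[0,0,0],9],[1,[0,0,0],9],[1,[0,0,0],9],[1,[0,0,0],9]])

```text
time_s: 6.15
position: [0.5159, 0.291, 0.0838]
tcp_rot: [[0.565, 0.825, 0.004], [0.825, -0.565, 0.002], [0.004, 0.002, -1.0]]
force: [2.9, 5.3, -0.2]
opening: 0.138
```

servo_tool(increments=[[1,[0,0,0],8],[1,[0,0,0],8],[1,[0,0,0],5],[1,[0,0,0],4],[1,[0,0,0],0]])

```text
time_s: 6.78
position: [0.5162, 0.2907, 0.0838]
tcp_rot: [[0.857, 0.515, 0.005], [0.515, -0.857, 0.002], [0.005, 0.001, -1.0]]
force: [2.9, 3.7, -0.8]
opening: 0.134
```

```bash
python3 - <<'E'
from plan import *
plan([.5162,.290,.085],-57); s=bot.read_state();print(s["force"],s["moment"],s["opening"],s["joint_positions"][5])
E
```

```text
pos [0.5162 0.2907 0.0838] yaw -59.01 -> tool shift mm (current axes) [-0.4  0.6 -1.2] turn -2.01
   shift in turned axes [-0.4  0.6 -1.2] t 6.775
[ 2.85103989  3.71426222 -0.77019997] [ 0.63832313 -0.36730946  0.5562844 ] 0.13413075414454403 77.61598871629164
```

The moment about z rose to 0.56 N m at 1.2° past the nominal stop angle, so the knob is on its stop. Releasing and rising.

servo_tool(increments=[[0.6,[0,0,0],0],[0.5,[0,0,0],0],[0.4,[0,0,0],0],[0.4,[0,0,-30],0],[0.4,[0,0,-50],0]])

```text
time_s: 7.4
position: [0.5121, 0.2889, 0.1622]
tcp_rot: [[0.859, 0.511, -0.006], [0.511, -0.859, -0.002], [-0.006, -0.001, -1.0]]
force: [1.1, -0.1, 0.4]
opening: 0.568
```

servo_tool(increments=[[0.4,[0,0,-50],-10],[0.4,[0,0,-50],-10],[0.3,[0,0,0],-10],[0.3,[0,0,0],-10],[0.3,[0,0,0],-10]])

```text
time_s: 8.02
position: [0.5134, 0.2894, 0.2634]
tcp_rot: [[0.155, 0.988, -0.001], [0.988, -0.155, -0.0], [-0.001, -0.001, -1.0]]
force: [-0.2, -0.2, 0.1]
opening: 0.699
```

```bash
python3 - <<'E'
from plan import *
plan([.54,-.25,.28],0)
E
```

```text
pos [0.5134 0.2894 0.2634] yaw -8.92 -> tool shift mm (current axes) [-528.8  109.8  -16.4] turn -8.92
   shift in turned axes [-539.4   26.6  -16.6] t 8.025
```

servo_tool(increments=[[0.2,[0,0,-16],-8.9],[0.2,[-54,2.7,0],0],[0.2,[-54,2.7,0],0],[0.2,[-54,2.7,0],0],[0.2,[-54,2.7,0],0]])

```text
time_s: 8.65
position: [0.5228, 0.072, 0.2793]
tcp_rot: [[0.006, 1.0, -0.001], [1.0, -0.006, -0.0], [-0.0, -0.001, -1.0]]
force: [0.4, -0.1, 0.7]
opening: 0.8
```

servo_tool(increments=[[0.2,[-54,2.7,0],0],[0.2,[-54,2.7,0],0],[0.2,[-54,2.7,0],0],[0.2,[-54,2.7,0],0],[0.2,[-54,2.7,0],0]])

```text
time_s: 9.28
position: [0.5346, -0.198, 0.2792]
tcp_rot: [[0.006, 1.0, -0.001], [1.0, -0.006, 0.0], [0.0, -0.001, -1.0]]
force: [-0.4, -0.2, -0.3]
opening: 0.802
```

servo_tool(increments=[[0.2,[-54,2.7,0],0],[0.2,[0,0,0],0],[0.2,[0,0,0],0]])

```text
time_s: 9.65
position: [0.5368, -0.2498, 0.2788]
tcp_rot: [[0.007, 1.0, -0.001], [1.0, -0.007, 0.002], [0.002, -0.001, -1.0]]
force: [-0.8, 0.2, 0.6]
opening: 0.802
```

```bash
python3 - <<'E'
from plan import *
plan([.54,-.25,.28],0)
s=bot.read_state()
im,d=bot.capture("wrist");P=cloud("wrist",d,s);np.savez("w4.npz",im=im,d=d,P=P,pos=s["position"],R=s["tcp_rot"])
cv2.imwrite("pics/w4.png",im)
print(s["joint_positions"])
m=(d>0)&(P[...,2]>.050)&(P[...,2]<.058)&(P[...,0]>.45)&(P[...,0]<.62)&(P[...,1]<-.05)
q=P[m][:,:2].astype(np.float32);print("blocktop",len(q),cv2.minAreaRect(q))
m=((d>0)&(P[...,2]>.140)&(P[...,2]<.165)&(P[...,0]>.45)&(P[...,0]<.62)&(P[...,1]<-.05)).astype(np.uint8)
n,l,st,c=cv2.connectedComponentsWithStats(m)
for i in range(1,n):
    if st[i,4]>15:
        q=P[l==i];print("top",st[i],q[:,:].mean(0),q.min(0),q.max(0))
for th in("stick_a_mid","brush_a_mid"):
    for r in bot.trace("wrist",th):
        q=P[r["region"]&(d>0)]
        print(th,r["p"],np.round(r["bbox"]),np.median(q,0))
im,d=bot.capture("scene");P=cloud("scene",d);np.savez("s4.npz",im=im,d=d,P=P)
cv2.imwrite("pics/s4.png",cv2.resize(im[200:360,320:480],None,fx=3.5,fy=3.5))
hsv=cv2.cvtColor(im,cv2.COLOR_BGR2HSV)
red=(d>0)&(np.abs(P[...,0]-.516)<.04)&(np.abs(P[...,1]-.29)<.04)&(P[...,2]>.104)
q=P[red][:,:2].astype(np.float32);print(len(q),cv2.minAreaRect(q))
E
```

```text
pos [ 0.5368 -0.2498  0.2788] yaw -0.39 -> tool shift mm (current axes) [-0.2  3.2 -1.2] turn -0.39
   shift in turned axes [-0.2  3.2 -1.2] t 9.65
[-3.57727506e+01  2.43371517e+01  8.30009315e+01  2.77372828e-02
  7.27850187e+01 -3.53907619e+01]
blocktop 10782 ((0.5413287281990051, -0.2363554686307907), (0.05952209234237671, 0.2607891857624054), 1.0027499198913574)
top [314  51  17  18 208] [ 0.53996844 -0.14651813  0.15589427] [ 0.53385022 -0.15198707  0.14009847] [ 0.54618544 -0.14087917  0.16195772]
top [316 130  16  18 186] [ 0.54099627 -0.20546371  0.15549459] [ 0.53468538 -0.21179833  0.14050016] [ 0.54731421 -0.2000099   0.16124144]
top [318 198  16  16 196] [ 0.54198148 -0.26364756  0.15124479] [ 0.53581949 -0.27077732  0.1402044 ] [ 0.54912405 -0.25935961  0.16039746]
top [320 258  14  19 192] [ 0.542973   -0.32295147  0.1508804 ] [ 0.5371833  -0.32922319  0.14002858] [ 0.5493186  -0.31886092  0.16086751]
stick_a_mid 0.69 [316. 116. 332. 148.] [ 0.54037374 -0.20224657  0.13316545]
brush_a_mid 0.91 [315. 173. 332. 213.] [ 0.54187258 -0.26141661  0.12540764]
159 ((0.5172814726829529, 0.29071861505508423), (0.045963533222675323, 0.012106578797101974), 32.622459411621094)
```

View pics/w4.png

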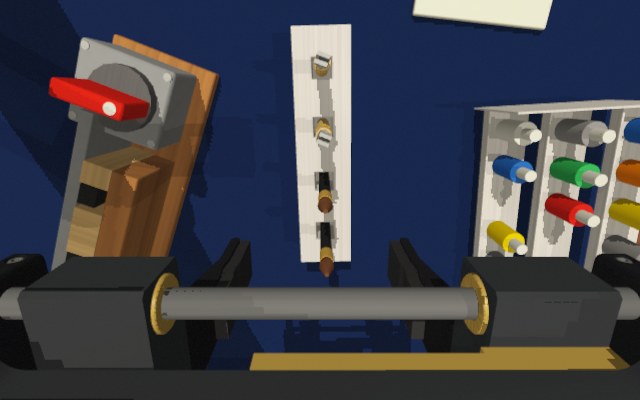

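View pics/s4.png

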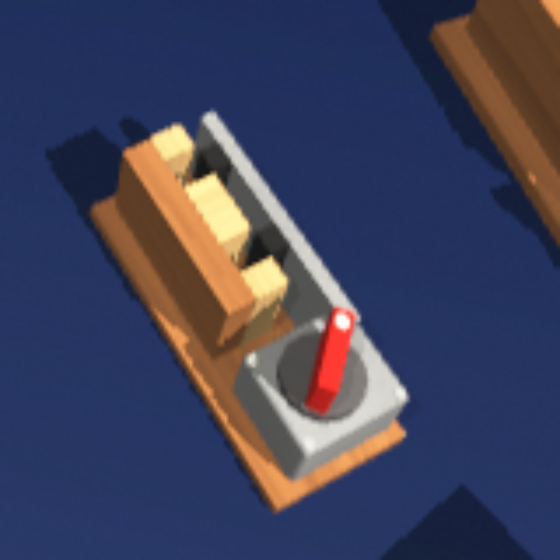

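The bar now lies at yaw −147°, which is 2.41 rad, so the knob is at its stop with the jaw open. In the wrist view the block holds sticks with steel clips at (322,62) and (323,132), and brushes at (325,195) and (326,260). The measured stick positions agree with the pocket fit to within 1 mm. Going for the stick at (0.540, −0.146).

servo_tool(increments=[[0.2,[34.5,1.3,20],0],[0.2,[34.5,1.3,30],0],[0.2,[34.5,1.3,30],0],[0.2,[0,0,0],0],[0.2,[0,0,0],0]])

```text
time_s: 10.48
position: [0.543, -0.147, 0.2002]
tcp_rot: [[0.005, 1.0, 0.002], [1.0, -0.005, -0.001], [-0.001, 0.002, -1.0]]
force: [0.4, -0.6, 0.1]
opening: 0.798
```

```bash
python3 - <<'E'
from plan import *
plan([.540,-.1463,.101],0)
im,d=bot.capture("wrist");cv2.imwrite("pics/w5.png",im)
E
```

```text
pos [ 0.543  -0.147   0.2002] yaw -0.27 -> tool shift mm (current axes) [ 0.9 -3.2 99.2] turn -0.27
   shift in turned axes [ 0.7 -3.  99.2] t 10.475
```

View pics/w5.png

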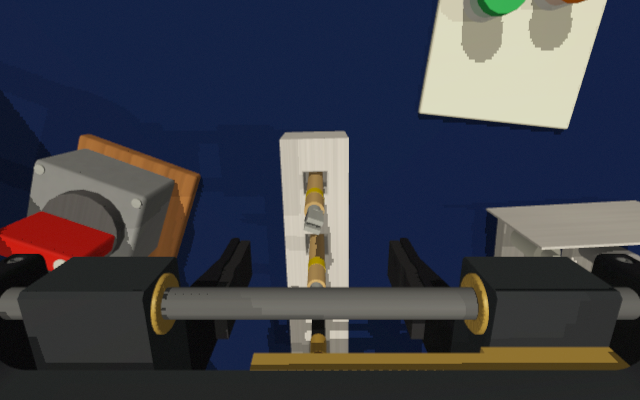

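servo_tool(increments=[[0.2,[0.9,-3,33],0],[0.2,[0,0,33],0],[0.2,[0,0,33],0],[0.4,[0,0,0],0],[0.7,[0,0,0],0]])

```text
time_s: 11.15
position: [0.5404, -0.1472, 0.1018]
tcp_rot: [[0.007, 1.0, 0.003], [1.0, -0.007, -0.001], [-0.001, 0.003, -1.0]]
force: [-1.4, 1.4, -0.8]
opening: 0.657
```

servo_tool(increments=[[1,[0,0,0],0],[1,[0,0,0],0],[1,[0,0,0],0],[1,[0,0,0],0],[1,[0,0,0],0]])

```text
time_s: 11.78
position: [0.5392, -0.146, 0.1005]
tcp_rot: [[0.006, 1.0, 0.0], [1.0, -0.006, -0.0], [-0.0, 0.0, -1.0]]
force: [-0.1, -0.8, 1.1]
opening: 0.147
```

```bash
python3 - <<'E'
from plan import *
plan([.540,-.1463,.101],0)
print(bot.read_state()["force"],bot.read_state()["opening"])
E
```

```text
pos [ 0.5392 -0.146   0.1005] yaw -0.35 -> tool shift mm (current axes) [-0.3  0.8 -0.5] turn -0.35
   shift in turned axes [-0.3  0.8 -0.5] t 11.775
[-0.060872   -0.79069418  1.1392489 ] 0.14662618254882284
```

Grip held (opening about 13 mm against a 14 mm handle). Lifting straight up, then across to a viewing stop before the wells.

servo_tool(increments=[[1,[0,0,-25],0],[1,[0,0,-35],0],[1,[0,0,-35],0],[1,[0,0,-30],0],[1,[0,0,0],9]])

```text
time_s: 12.4
position: [0.5407, -0.1467, 0.2281]
tcp_rot: [[0.167, 0.986, 0.005], [0.986, -0.167, -0.003], [-0.002, 0.006, -1.0]]
force: [-0.3, -0.9, -0.8]
opening: 0.151
```

```bash
python3 - <<'E'
from plan import *
plan([.495,.08,.225],-9.4)
print(bot.read_state()["force"],bot.read_state()["opening"])
E
```

```text
pos [ 0.5407 -0.1467  0.2281] yaw -9.6 -> tool shift mm (current axes) [215.9 -82.8   2.2] turn -0.2
   shift in turned axes [216.2 -82.1   3.1] t 12.4
[-0.32140433 -0.87791336 -0.8253632 ] 0.15104686649055238
```

servo_tool(increments=[[1,[35,-13,0],0],[1,[45,-17.5,0],0],[1,[45,-17.5,0],0],[1,[45,-17.5,0],0],[1,[46,-17.3,2],0]])

```text
time_s: 13.02
position: [0.4921, 0.082, 0.2233]
tcp_rot: [[0.163, 0.987, 0.0], [0.987, -0.163, 0.0], [0.0, 0.0, -1.0]]
force: [0.2, 0.6, -0.6]
opening: 0.152
```

servo_tool(increments=[[1,[0,0,0],0],[1,[0,0,0],0],[1,[0,0,0],0]])

```text
time_s: 13.4
position: [0.4931, 0.0795, 0.2233]
tcp_rot: [[0.164, 0.986, 0.0], [0.986, -0.164, -0.0], [-0.0, 0.0, -1.0]]
force: [0.3, -0.1, -0.6]
opening: 0.149
```

```bash
python3 - <<'E'
from plan import *
plan([.5037,.2141,.225],-9.4)
s=bot.read_state();print(s["joint_positions"])
im,d=bot.capture("wrist");P=cloud("wrist",d,s);cv2.imwrite("pics/w6.png",im)
np.savez("w6.npz",im=im,d=d,P=P)
m=(d>0)&(P[...,2]>.008)&(P[...,2]<.016)&(np.abs(P[...,0]-.51)<.1)&(np.abs(P[...,1]-.23)<.13)
q=P[m][:,:2].astype(np.float32);print("base",len(q),cv2.minAreaRect(q))
m=(d>0)&(P[...,2]>.058)&(P[...,2]<.066)&(np.abs(P[...,0]-.51)<.1)&(P[...,1]>.24)&(P[...,1]<.34)
q=P[m][:,:2].astype(np.float32);print("housing",len(q),cv2.minAreaRect(q))
m=(d>0)&(P[...,2]>.104)&(np.abs(P[...,0]-.516)<.04)&(np.abs(P[...,1]-.29)<.04)
q=P[m][:,:2].astype(np.float32);print("knob",len(q),cv2.minAreaRect(q))
print(proj("wrist",[[.4939,.1549,.012],[.5037,.2141,.082]],s))
a=np.radians(-9.4);c=np.array([.5053,.224])
q=P[...,:2]-c;X=q[...,0]*np.cos(a)+q[...,1]*np.sin(a);Y=-q[...,0]*np.sin(a)+q[...,1]*np.cos(a)
for x0 in range(-40,20,2):
    r=[]
    for y0 in range(-92,20,4):
        m=(np.abs(X*1000-x0)<1.)&(np.abs(Y*1000-y0)<2)&(d>0)
        r.append("%4d"%(np.max(P[...,2][m])*1000) if m.any() else "   .")
    print("%4d"%x0,"".join(r))
E
```

```text
pos [0.4931 0.0795 0.2233] yaw -9.44 -> tool shift mm (current axes) [134.5 -11.7  -1.7] turn -0.04
   shift in turned axes [134.5 -11.6  -1.7] t 13.4
[-3.67075846e+00  2.05275761e+01  9.97555837e+01 -2.16658027e-02
  5.96922283e+01  5.78378400e+00]
base 3020 ((0.4979250729084015, 0.18125364184379578), (0.12388402223587036, 0.09029219299554825), 80.47356414794922)
housing 0 ((0.0, 0.0), (0.0, 0.0), 0.0)
knob 0 ((0.0, 0.0), (0.0, 0.0), 0.0)
[[307.21085492  97.19177728]
 [303.41425037  18.39806528]]
 -40    .   .   .   .   .   .   .   .   .   .   .   .   .   .   .   .   .   .   .   .   .   .   .   .   .   .   .   .
 -38    .   .   .   .   .   .   .   .   .   .   .   .   .   .   .   .   .   .   .   .   .   .   .   .   .   .   .   .
 -36    .   .   .   .   .   .   .   .   .   .   .   .   .   .   .   .   .   .   .   .   .   .   .   .   .   .   .   .
 -34   79  79  79  80  79  79  79  79  79  79  79  79  80  79  79  79  80  80  79  80  80  79  79  79  79   .   .   .
 -32   79  80  79  80  79  80  80  80  79  80  79  80  80  80  80  80  79  79  80  79  80  79  80  80  79   .   .   .
 -30   
[... 2242 characters left out ...]
82  82  83  81  12  13  13  12  82  83  83  83  83  83  82  83  82  83  81   .  11  12  13  82  82   .   .   .
  10   83  82  83  82  12  12  12  13  82  82  83  82  83  83  82  83  82  83  82   .  11  12  12  82  82   .   .   .
  12   82  83  83  83  83  83  82  82  82  83  83  83  82  83  83  83  82  83  83  83  82  83  83  83  82   .   .   .
  14   82  82  83  82  82  82  83  83  83  83  82  83  83  82  83  83  83  82  83  84  81  82  82  82  81   .   .   .
  16   82  82  82  82  83  82  83  82  83  83  83  82  82  82  82  83  82  82  83  83  83  83  83  82  83   .   .   .
  18   83  82  84  83  83  83  83  82  83  82  82  83  82  83  82  82  83  82  82  82  82  82  83  82  82   .   .   .
```

View pics/w6.png

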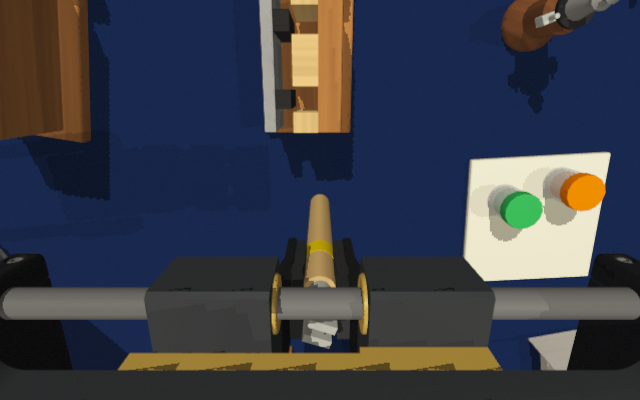

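```bash
python3 - <<'E'
from h import *
z=np.load("w6.npz");P=z["P"];d=z["d"]
s=bot.read_state();T=(P-s["position"])@s["tcp_rot"]*1000
m=(d>0)&(np.abs(T[...,0])<30)&(np.abs(T[...,1])<12)&(T[...,2]>5)&(T[...,2]<100)
for lo in range(0,100,15):
    k=m&(T[...,2]>lo)&(T[...,2]<lo+15)
    if k.sum()>5: print(lo,k.sum(),"x",np.percentile(T[...,0][k],[2,98]).round(1),"y",np.percentile(T[...,1][k],[2,98]).round(1),"zmax",T[...,2][k].max().round(1))
E
```

```text
0 176 x [2.1 7.3] y [-5.9  7.3] zmax 15.0
15 231 x [2.  7.3] y [-5.8  7.2] zmax 30.0
30 191 x [1.6 7.3] y [-5.7  7.2] zmax 45.0
45 152 x [1.6 7.3] y [-5.9  7.4] zmax 59.8
60 134 x [2.2 7.2] y [-5.8  7.2] zmax 75.0
75 105 x [1.8 7.2] y [-5.6  7.5] zmax 90.0
```

The wells are open (22 mm clear in x, floor visible at 12 mm), and the held stick is vertical and centred to within 1 mm. Moving over well_b.

servo_tool(increments=[[1,[30,-3,0],0],[1,[45,-4,0],0],[1,[40,-4,0],0],[1,[19,-1.3,0],0],[1,[0,0,0],0]])

```text
time_s: 14.08
position: [0.5025, 0.2148, 0.2232]
tcp_rot: [[0.162, 0.987, -0.0], [0.987, -0.162, -0.001], [-0.001, 0.0, -1.0]]
force: [0.2, -0.9, -0.3]
opening: 0.15
```

servo_tool(increments=[[1,[0,0,0],0],[1,[0,0,0],0]])

```text
time_s: 14.32
position: [0.5022, 0.2135, 0.2233]
tcp_rot: [[0.164, 0.986, -0.0], [0.986, -0.164, -0.0], [-0.001, -0.0, -1.0]]
force: [-0.7, 0.6, -0.5]
opening: 0.155
```

```bash
python3 - <<'E'
from plan import *
plan([.5029,.2142,.105],-9.4)
E
```

```text
pos [0.5022 0.2135 0.2233] yaw -9.46 -> tool shift mm (current axes) [  0.9   0.6 118.3] turn -0.06
   shift in turned axes [  0.8   0.6 118.3] t 14.325
```

servo_tool(increments=[[1,[0.9,0.6,20],0],[1,[0,0,20],0],[1,[0,0,15],0],[1,[0,0,0],0]])

```text
time_s: 14.82
position: [0.5022, 0.2149, 0.1673]
tcp_rot: [[0.163, 0.987, -0.003], [0.987, -0.163, -0.001], [-0.001, -0.003, -1.0]]
force: [-0.9, -0.7, -1.0]
opening: 0.146
```

servo_tool(increments=[[1,[0,0,20],0],[1,[0,0,20],0],[1,[0,0,20],0],[1,[0,0,0],0],[1,[0,0,0],0]])

```text
time_s: 15.45
position: [0.5038, 0.2157, 0.1093]
tcp_rot: [[0.163, 0.987, 0.002], [0.987, -0.163, 0.0], [0.001, 0.002, -1.0]]
force: [-0.7, 0.6, -0.9]
opening: 0.148
```

```bash
python3 - <<'E'
from plan import *
plan([.5029,.2142,.1035],-9.4);s=bot.read_state();print(s["force"],s["moment"])
E
```

```text
pos [0.5038 0.2157 0.1093] yaw -9.36 -> tool shift mm (current axes) [-1.7 -0.7  5.8] turn 0.04
   shift in turned axes [-1.7 -0.7  5.8] t 15.45
[-0.67701116  0.62712563 -0.86009118] [-0.06475826  0.01182292  0.0177744 ]
```

No contact, and the stick is 6 mm above the floor. Lowering the last 5 mm, then releasing.

servo_tool(increments=[[1,[-1,-0.7,5],0],[1,[0,0,0],0],[0.7,[0,0,0],0],[0.5,[0,0,0],0],[0.4,[0,0,0],0]])

```text
time_s: 16.08
position: [0.5022, 0.2148, 0.1035]
tcp_rot: [[0.163, 0.987, 0.0], [0.987, -0.163, 0.0], [0.0, 0.0, -1.0]]
force: [0.1, 1.0, 0.4]
opening: 0.409
```

servo_tool(increments=[[0.4,[0,0,0],0],[0.4,[0,0,-30],0],[0.4,[0,0,-40],0],[0.4,[0,0,-50],0],[0.3,[0,0,-30],0]])

```text
time_s: 16.7
position: [0.5029, 0.2149, 0.2559]
tcp_rot: [[0.163, 0.987, 0.003], [0.987, -0.163, 0.001], [0.001, 0.003, -1.0]]
force: [0.3, 0.5, -0.1]
opening: 0.65
```

servo_tool(increments=[[0.2,[-40,0,0],-9],[0.2,[-50,0,0],0],[0.2,[-50,0,0],0],[0.2,[-50,0,0],0],[0.2,[0,0,0],0]])

```text
time_s: 17.32
position: [0.4949, 0.0223, 0.2534]
tcp_rot: [[0.011, 1.0, 0.0], [1.0, -0.011, -0.001], [-0.001, 0.0, -1.0]]
force: [-0.6, -0.1, 0.2]
opening: 0.798
```

```bash
python3 - <<'E'
from plan import *
plan([.541,-.205,.24],0)
im,d=bot.capture("scene");P=cloud("scene",d)
cv2.imwrite("pics/s7.png",cv2.resize(im[200:360,320:480],None,fx=3.5,fy=3.5))
m=(d>0)&(P[...,2]>.115)&(np.abs(P[...,0]-.51)<.06)&(np.abs(P[...,1]-.21)<.06);q=P[m];print(len(q),q.mean(0),q.max(0))
for lo in(.12,.13,.14,.15):
  k=q[(q[:,2]>lo)&(q[:,2]<lo+.01)]; print(lo,len(k),k.mean(0) if len(k) else "")
im,d=bot.capture("side");P=cloud("side",d);m=(d>0)&(P[...,2]>.115)&(np.abs(P[...,0]-.51)<.06)&(np.abs(P[...,1]-.21)<.06);q=P[m];print(len(q),q.mean(0),q.max(0))
E
```

```text
pos [0.4949 0.0223 0.2534] yaw -0.66 -> tool shift mm (current axes) [-226.8   48.7   13.6] turn -0.66
   shift in turned axes [-227.3   46.1   13.4] t 17.325
123 [0.50665216 0.2172401  0.14262638] [0.51105715 0.2229325  0.16412559]
0.12 21 [0.50889425 0.21850909 0.12488227]
0.13 27 [0.50702174 0.21725512 0.13376794]
0.14 19 [0.50668728 0.21807814 0.14480876]
0.15 27 [0.50583746 0.21583645 0.15511211]
67 [0.5004046  0.21087582 0.13842137] [0.50722099 0.22202271 0.16190849]
```

View pics/s7.png

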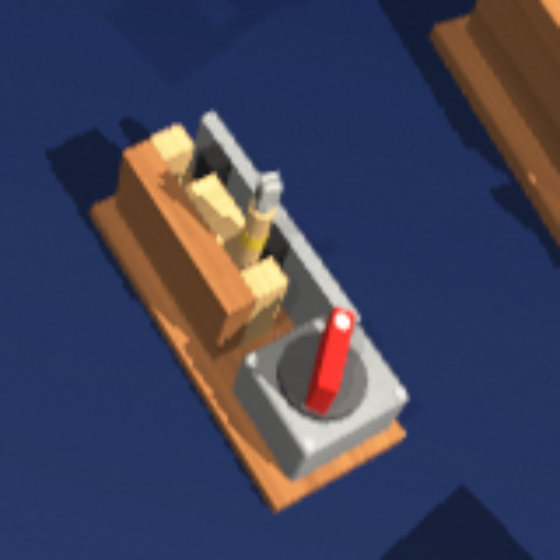

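Stick 1 stands in well_b, clip up, with its top at 162 mm (floor + 150). Going for stick 2.

servo_tool(increments=[[0.2,[-40,9,0],-0.6],[0.2,[-50,10,0],0],[0.2,[-50,10,5],0],[0.2,[-50,10,5],0],[0.2,[-37,7,3],0]])

```text
time_s: 18.05
position: [0.5421, -0.2018, 0.2399]
tcp_rot: [[-0.006, 1.0, 0.0], [1.0, 0.006, 0.0], [0.0, 0.0, -1.0]]
force: [-0.4, 1.0, 0.4]
opening: 0.801
```

servo_tool(increments=[[0.2,[0,0,20],0],[0.2,[0,0,20],0],[0.2,[0,0,0],0]])

```text
time_s: 18.42
position: [0.5405, -0.1994, 0.1987]
tcp_rot: [[-0.006, 1.0, -0.004], [1.0, 0.006, 0.003], [0.003, -0.004, -1.0]]
force: [-0.7, 0.7, 0.1]
opening: 0.801
```

```bash
python3 - <<'E'
from plan import *
plan([.5408,-.2058,.101],0)
im,d=bot.capture("wrist");cv2.imwrite("pics/w8.png",im)
E
```

```text
pos [ 0.5405 -0.1994  0.1987] yaw 0.35 -> tool shift mm (current axes) [-6.7  0.6 97.6] turn 0.35
   shift in turned axes [-6.4  0.3 97.7] t 18.425
```

View pics/w8.png

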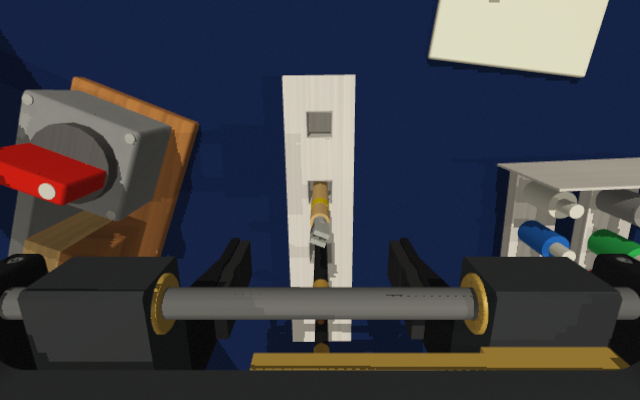

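servo_tool(increments=[[0.2,[-6.5,0.5,33],0],[0.2,[0,0,33],0],[0.2,[0,0,31.5],0],[0.4,[0,0,0],0],[0.7,[0,0,0],0]])

```text
time_s: 19.1
position: [0.5431, -0.2083, 0.1044]
tcp_rot: [[-0.005, 1.0, 0.002], [1.0, 0.005, -0.001], [-0.001, 0.002, -1.0]]
force: [0.4, 0.9, 0.5]
opening: 0.653
```

servo_tool(increments=[[1,[0,0,0],0],[1,[0,0,0],0],[1,[0,0,0],0],[1,[0,0,0],0],[1,[0,0,0],0]])

```text
time_s: 19.73
position: [0.5417, -0.2082, 0.1029]
tcp_rot: [[-0.004, 1.0, -0.0], [1.0, 0.004, -0.0], [-0.0, -0.0, -1.0]]
force: [0.3, -0.3, 0.6]
opening: 0.15
```

servo_tool(increments=[[1,[0,0,-25],0],[1,[0,0,-35],0],[1,[0,0,-35],0],[1,[0,0,-30],0],[1,[0,0,0],9.7]])

```text
time_s: 20.35
position: [0.5432, -0.209, 0.2307]
tcp_rot: [[0.169, 0.986, 0.005], [0.986, -0.169, -0.003], [-0.002, 0.006, -1.0]]
force: [0.1, -0.9, -1.1]
opening: 0.153
```

```bash
python3 - <<'E'
from plan import *
plan([.484,.08,.225],-9.4)
print(bot.read_state()["force"],bot.read_state()["opening"])
E
```

```text
pos [ 0.5432 -0.209   0.2307] yaw -9.72 -> tool shift mm (current axes) [ 274.9 -107.2    4.5] turn -0.32
   shift in turned axes [ 275.5 -105.6    5.7] t 20.35
[ 0.14286128 -0.86023866 -1.10317274] 0.15342501073000903
```

servo_tool(increments=[[1,[30,-11,0],-0.3],[1,[45,-18,0],0],[1,[45,-18,0],0],[1,[45,-18,0],0],[1,[45,-18,0],0]])

```text
time_s: 20.98
position: [0.4928, 0.0138, 0.2278]
tcp_rot: [[0.16, 0.987, -0.0], [0.987, -0.16, 0.0], [0.0, -0.0, -1.0]]
force: [-0.6, -0.3, 0.5]
opening: 0.15
```

servo_tool(increments=[[1,[45,-18,0],0],[1,[0,0,0],0],[1,[0,0,0],0],[1,[0,0,0],0]])

```text
time_s: 21.48
position: [0.4834, 0.0586, 0.2278]
tcp_rot: [[0.161, 0.987, 0.0], [0.987, -0.161, -0.0], [-0.0, 0.001, -1.0]]
force: [-0.3, 0.2, -1.3]
opening: 0.152
```

```bash
python3 - <<'E'
from plan import *
plan([.4937,.1549,.23],-9.4)
s=bot.read_state()
im,d=bot.capture("wrist");P=cloud("wrist",d,s);cv2.imwrite("pics/w9.png",im)
T=(P-s["position"])@s["tcp_rot"]*1000
m=(d>0)&(np.abs(T[...,0])<30)&(np.abs(T[...,1])<12)&(T[...,2]>5)&(T[...,2]<100)
for lo in range(0,100,15):
    k=m&(T[...,2]>lo)&(T[...,2]<lo+15)
    if k.sum()>5: print(lo,k.sum(),"x",np.percentile(T[...,0][k],[2,98]).round(1),"y",np.percentile(T[...,1][k],[2,98]).round(1),"zmax",T[...,2][k].max().round(1))
E
```

```text
pos [0.4834 0.0586 0.2278] yaw -9.25 -> tool shift mm (current axes) [96.7 -5.3 -2.2] turn 0.15
   shift in turned axes [96.7 -5.5 -2.2] t 21.475
0 166 x [4.8 9.6] y [-5.8  6.8] zmax 14.9
15 223 x [4.2 9.5] y [-6.1  7. ] zmax 30.0
30 188 x [4.2 9.4] y [-6.2  6.9] zmax 44.8
45 147 x [4.5 9.4] y [-6.1  6.7] zmax 60.0
60 129 x [3.9 9.4] y [-6.4  6.6] zmax 74.9
75 104 x [4.4 9.4] y [-6.2  6.7] zmax 89.8
90 19 x [5.1 9.3] y [-6.1  6.1] zmax 93.3
```

View pics/w9.png

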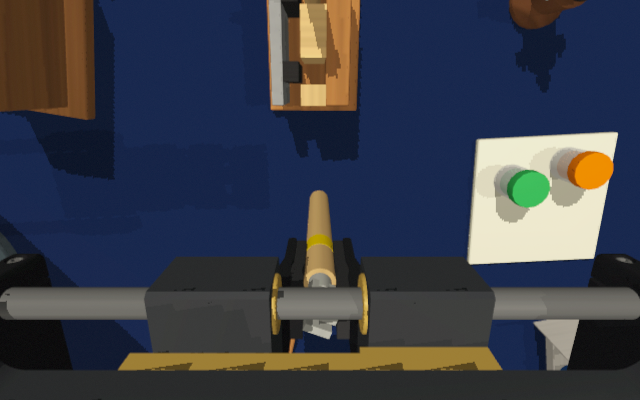

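The stick is vertical and offset +2.4 mm along tool x, which I'll compensate. Moving over well_a.

servo_tool(increments=[[1,[25,-1.4,0],0],[1,[35,-2,0],0],[1,[25,-1.6,0],0],[1,[9.3,-0.6,0],0],[1,[0,0,0],0]])

```text
time_s: 22.15
position: [0.4924, 0.1532, 0.2277]
tcp_rot: [[0.159, 0.987, -0.0], [0.987, -0.159, -0.0], [-0.001, -0.0, -1.0]]
force: [0.9, -0.0, -0.7]
opening: 0.151
```

servo_tool(increments=[[1,[0,0,0],0],[1,[0,0,0],0]])

```text
time_s: 22.4
position: [0.4923, 0.1529, 0.2278]
tcp_rot: [[0.16, 0.987, -0.0], [0.987, -0.16, -0.0], [-0.0, -0.0, -1.0]]
force: [-0.5, 0.9, -0.2]
opening: 0.152
```

```bash
python3 - <<'E'
from plan import *
plan([.4930,.1526,.106],-9.4)
E
```

```text
pos [0.4923 0.1529 0.2278] yaw -9.23 -> tool shift mm (current axes) [-1.000e-01  8.000e-01  1.218e+02] turn 0.17
   shift in turned axes [ -0.2   0.8 121.8] t 22.4
```

servo_tool(increments=[[1,[0,0.8,20],0],[1,[0,0,20],0],[1,[0,0,15],0],[1,[0,0,0],0]])

```text
time_s: 22.9
position: [0.4923, 0.1532, 0.1718]
tcp_rot: [[0.16, 0.987, -0.003], [0.987, -0.16, -0.0], [-0.001, -0.003, -1.0]]
force: [0.8, -0.0, -0.5]
opening: 0.15
```

servo_tool(increments=[[1,[0,0,20],0],[1,[0,0,20],0],[1,[0,0,20],0],[1,[0,0,0],0],[1,[0,0,0],0]])

```text
time_s: 23.52
position: [0.4939, 0.1537, 0.1137]
tcp_rot: [[0.159, 0.987, 0.002], [0.987, -0.159, 0.0], [0.0, 0.002, -1.0]]
force: [-0.1, 0.0, -0.2]
opening: 0.151
```

```bash
python3 - <<'E'
from plan import *
plan([.4930,.1526,.105],-9.4);s=bot.read_state();print(s["force"],s["moment"])
E
```

```text
pos [0.4939 0.1537 0.1137] yaw -9.16 -> tool shift mm (current axes) [-1.2 -0.7  8.7] turn 0.24
   shift in turned axes [-1.2 -0.7  8.7] t 23.525
[-0.11573245  0.03611755 -0.20649645] [-0.06600254  0.03827446 -0.03322784]
```

servo_tool(increments=[[1,[-1,-0.7,7],0],[1,[0,0,0],0],[0.7,[0,0,0],0],[0.5,[0,0,0],0],[0.4,[0,0,0],0]])

```text
time_s: 24.15
position: [0.4923, 0.1527, 0.106]
tcp_rot: [[0.159, 0.987, 0.0], [0.987, -0.159, 0.0], [0.0, 0.0, -1.0]]
force: [-0.1, -0.2, -0.3]
opening: 0.405
```

servo_tool(increments=[[0.4,[0,0,0],0],[0.4,[0,0,-30],0],[0.4,[0,0,-40],0],[0.4,[0,0,-50],0],[0.3,[0,0,-30],0]])

```text
time_s: 24.78
position: [0.4929, 0.1528, 0.2584]
tcp_rot: [[0.159, 0.987, 0.003], [0.987, -0.159, 0.0], [0.001, 0.003, -1.0]]
force: [0.1, 0.7, -1.0]
opening: 0.648
```

servo_tool(increments=[[0.2,[-40,0,0],0],[0.2,[-50,0,0],0],[0.2,[-40,0,0],0],[0.2,[0,0,0],0],[0.2,[0,0,0],0]])

```text
time_s: 25.4
position: [0.4715, 0.0247, 0.2559]
tcp_rot: [[0.16, 0.987, 0.0], [0.987, -0.16, 0.001], [0.001, -0.0, -1.0]]
force: [-0.1, -0.2, 1.1]
opening: 0.798
```

```bash
python3 - <<'E'
from plan import *
s=bot.read_state()
for n in("scene","side","wrist"):
    im,d=bot.capture(n);P=cloud(n,d,s);cv2.imwrite(f"pics/{n}10.png",im)
    for c in((.4939,.1549),(.5037,.2141)):
        m=(d>0)&(P[...,2]>.115)&(np.abs(P[...,0]-c[0])<.025)&(np.abs(P[...,1]-c[1])<.025);q=P[m]
        if len(q):print(n,c,len(q),q.mean(0).round(4),q.max(0).round(4))
    m=(d>0)&(P[...,2]>.104)&(P[...,2]<.113)&(np.abs(P[...,0]-.516)<.03)&(np.abs(P[...,1]-.29)<.03);q=P[m][:,:2].astype(np.float32)
    if len(q)>3: print("knob",cv2.minAreaRect(q))
    if n=="scene": cv2.imwrite("pics/s10.png",cv2.resize(im[200:360,320:480],None,fx=3.5,fy=3.5))
E
```

```text
scene (0.4939, 0.1549) 117 [0.4967 0.1578 0.1419] [0.5013 0.1634 0.1632]
scene (0.5037, 0.2141) 122 [0.5067 0.2172 0.1427] [0.5113 0.2233 0.1646]
knob ((0.5178757905960083, 0.2909255623817444), (0.04555132985115051, 0.011997265741229057), 32.4619026184082)
side (0.4939, 0.1549) 74 [0.4904 0.1516 0.1405] [0.497  0.1595 0.1626]
side (0.5037, 0.2141) 41 [0.5016 0.2119 0.146 ] [0.5077 0.2222 0.162 ]
knob ((0.5133292078971863, 0.2877061367034912), (0.04547063633799553, 0.012341094203293324), 35.09596633911133)
wrist (0.4939, 0.1549) 504 [0.4928 0.1522 0.1485] [0.4997 0.1602 0.1642]
```

View pics/s10.png

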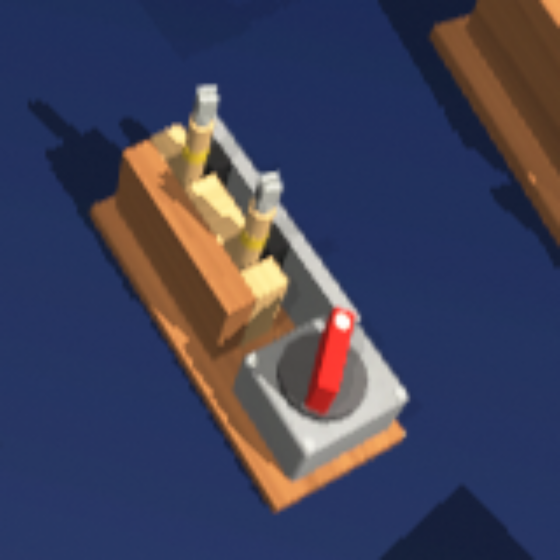

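View pics/scene10.png

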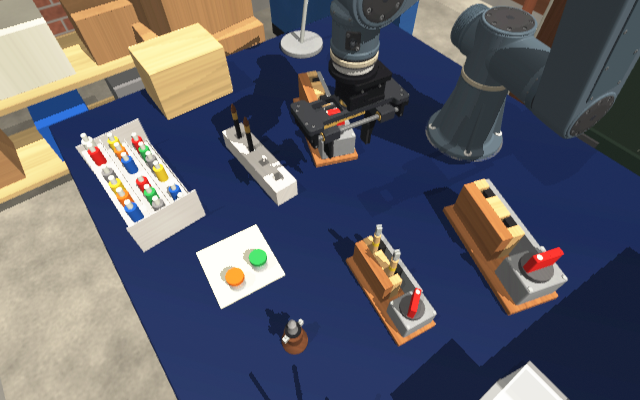

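View pics/wrist10.png

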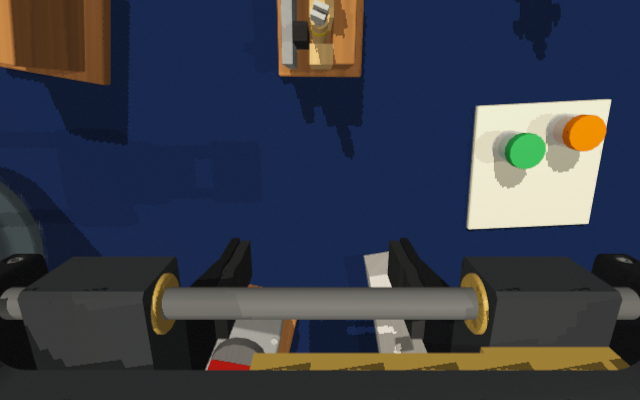

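Both sticks stand in the wells, clips up, with their tops at about 163 mm (expected 162). The knob is still on its stop, the brushes are in the block and the robot is clear. Handing in.

```bash
python3 -c "
from rig import bot
print(bot.hand_in())"
```

```text
the job is handed in; nothing more can be done
None
```

The job is done and handed in about 26 s into the 72 s limit. The jaw of the smallest stand is open, and both clip sticks stand in its wells, clips up.

- **Knob:** I turned it clockwise in a single grasp until it reached its stop, not the two or more you expected. The turning moment rose to 0.56 N m there. I gripped it about 8 mm higher than suggested, because the jaw's rail would have hit the fingertips during the turn. Before hand-in the scene camera put the bar at about 2.41 rad, against a stop of 2.4. The side camera, whose readings in this area ran a few mm off the other two, was about 2.5° off that angle.
- **Sticks:** Both went in without contact. Their tops read 162–165 mm across the cameras, against 162 mm if they are on the floor. I took this as seated, since I did not look at the feet directly.
- **Everything else:** In the last scene picture the two brushes were in the block, and the pots, figure and other stands were where they started. The arm was clear of everything.

No check failed.

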